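Find the hidden catch of the fuse hatch

TASK

The grey fuse hatch in the points panel is let go by a hidden catch: one of the walnut tiles of the dark inlay sinks when pressed, though all look alike and lie level. Feel along the inlay with the fingertips for the tile that gives, press it fully home so that the hatch pops up, and take the hand clear. Do not lean hard on anything, press a point button, touch the hatch, or lift or shift any of the things standing about.

Things in the scene. Friction and masses are not known exactly. Their poses are not given: they have to be found in the camera images.
- panel: beech points panel fixed to the table, 240 (x) x 400 (y) x 45 mm high, flat top. Origin at the centre of its underside; x points away from the robot, y along it, z up. Near (-x) edge: row of point buttons, 88 mm from the middle line. Middle line: dark walnut inlay. Beyond it: grey hatch (+y half) and loose track gauge (-y half).
- inlay_mid (a point): middle of the dark walnut inlay, level with the panel top; axes as the panel. The inlay shows 48 (x) by 170 mm (y), its surface 0.5 mm below the panel top: one row of 46 mm square tiles along y, parted by 1.5 mm grooves (end tiles cut short), all alike and level. One tile, wholly in view, is the catch; the others are rigid.
- catch (a joint): how far the catch tile is pressed in: 0 level with the others, 0.005 m fully home. It takes about 4 N, more if pressed fast, has no spring and stays where it is pushed; the hatch is geared to it. The tile is centred anywhere from -55 to +55 mm along y from inlay_mid; where is not given and differs each time: feel for it.
- hatch: grey plastic hatch over the fuse bay, 63 (x) x 117 (y) x 4 mm, level with the panel top while shut; origin on its hinge, mid far (+x) edge, 110 mm beyond the inlay line, 90 mm to +y. Its near edge, 47 mm from the inlay line, rises as the catch sinks: 0.4 rad (25 mm) with the catch fully home, and stays up.
- point1 (a joint): point button 1 of 5 (green, 20 mm wide, in a black housing, standing under 25 mm above the panel top) at x -88 mm, y -120 mm on the panel: 0 up, 0.005 m fully down, sprung. Not to be pressed.
- point2 (a joint): point button 2 of 5 (red, 20 mm wide, in a black housing, standing under 25 mm above the panel top) at x -88 mm, y -60 mm on the panel: 0 up, 0.005 m fully down, sprung. Not to be pressed.
- point3 (a joint): point button 3 of 5 (green, 20 mm wide, in a black housing, standing under 25 mm above the panel top) at x -88 mm, y 0 mm on the panel: 0 up, 0.005 m fully down, sprung. Not to be pressed.
- point4 (a joint): point button 4 of 5 (red, 20 mm wide, in a black housing, standing under 25 mm above the panel top) at x -88 mm, y 60 mm on the panel: 0 up, 0.005 m fully down, sprung. Not to be pressed.
- point5 (a joint): point button 5 of 5 (green, 20 mm wide, in a black housing, standing under 25 mm above the panel top) at x -88 mm, y 120 mm on the panel: 0 up, 0.005 m fully down, sprung. Not to be pressed.
- transformer: black plastic transformer box fixed to the table, 150 x 120 x 85 mm, with a large red turning knob on top; origin under its centre. To be left alone.
- throttle (a joint): turn of the knob on the transformer (rad), 0 at the start. To be left alone.
- coaster: white ceramic coaster, 100 mm across, 8 mm thick, the blue mug stands on it; loose; origin at the centre of its underside. To be left alone.
- mug: blue mug, 72 mm wide, 90 mm high, on the coaster; loose; origin at the centre of its underside. To be left alone.
- gauge: steel track gauge, 30 x 62 x 14 mm, lying loose on the panel on the far (+x) side of the inlay, at -y, beside the hatch; loose; origin at the centre of its underside. To be left alone.
- cradle: blue hard-plastic locomotive cradle, 200 x 70 x 64 mm; loose; origin at the centre of its underside. To be left alone.
- wagon: small green wagon, 118 x 34 x 41 mm; loose; origin at the centre of its underside. To be left alone.
- driver: screwdriver lying on the table, 160 mm long; loose; origin at the centre of its underside. To be left alone.
- dish: small white bowl, 90 mm wide, 35 mm high; loose; origin at the centre of its underside. To be left alone.

How it is judged:
By the outcome, as a careful person would: the job done as asked, in the order asked, and still so for the second after the job is handed in, with the robot touching nothing.
It also fails if it takes over 58 s, if anything falls off the work surface, if the arm or the gripper's body presses on something with over 40 N, if the wrist force passes 120 N, or if a joint passes its speed limit or range.

ROBOT

A 7-joint arm with a two-finger parallel gripper is mounted at the origin on the work surface. World frame = base frame: x ahead of the robot, y to its left, z up, the work surface at z = 0. Lengths are in m, angles in rad, forces in N, time in s.
With the tool pointing down it reaches from about 0.4 to 0.85 m from the base axis. Payload 10.4 kg.
Tool frame: the origin (TCP) lies between the finger pads; the fingertips stand r.nose_length ahead of it and the grasp point (between the pads) lies 6 mm ahead of it (r.nose_length is the distance from the TCP to the fingertips, in m); z points along the fingers, x is the direction in which the jaws open and shut, and the axes are right-handed (so a half turn about z gives the same grasp; the last joint's range is limited). The gripper opens to 87 mm and grips with 3 to 60 N. Pads are 19 mm wide; open, the fingers measure 117 mm over their backs; the gripper's body (75 mm by 190 mm) begins 51 mm behind the grasp point.
Start: joints at [1.123, 0.332, -0.065, 1.46, 0.022, 1.35, -0.088], TCP at [0.258, -0.569, 0.248] pointing down, gripper open.
Joint ranges: [-2.6, 2.6], [-0.5, 2.12], [-1.47, 1.34], [0.16, 2.42], [-1.27, 4.41], [0.06, 2.06], [-2.6, 2.6]. Speed limits (rad/s): [2.22, 2.22, 2.79, 2.79, 3.14, 3.14, 3.14].

INTERFACE

Orientations are given as a unit quaternion [x, y, z, w].
In Python, from bench import r gives the robot as it stands. The module is installed in compiled form; this text tells all that it offers.
- The arm moves only by the shell command python3 -m creep 'ROWS' [OPENING] [FORCE]. ROWS is JSON, a list of rows, each an object of numbers: "x", "y", "z": the shift along the world's x, y, z in m; "spin": the turn about the world's z in degrees. In form: [{"x": .., "y": .., "z": .., "spin": ..}, ...]. A call has 1 to 12 rows; each row is the pose to reach, as a shift and turn from the pose commanded when the call began; what a row does not reach only later rows make up. A row lasts 1/8 s, in which the tool goes at most 62.5 mm and 10.7 degrees, less where a joint would pass 70% of its speed; a pose out of reach is approached as far as the arm can. A call with a gripper value outside its range is refused whole. OPENING is the finger opening in m, from 0 to 0.087, set as the call begins (- or left out, the last holds). The fingers move at their own pace and stop on an object; FORCE is the grip in N (left out, the last holds). Time passes only in rows, so rows that repeat a pose let the fingers close. It gives the time, the measured TCP pose, the force and the opening at its end, in the units of the state.
- r.read_state(): the state, without advancing time (a new reading comes with each control period).
- r.camera(name): name is "scene" or "side" or "wrist"; returns a dict with "pixels" (400x640x3 uint8, blue, green, red), "z_map" (400x640 float32, m along the optical axis (not along the pixel's ray), 0 where there is no reading), "K" (3x3 intrinsics, pixels), "R" (3x3) and "t" (3): a world point X has camera coordinates R X + t. Camera axes: x right, y down, z forward; pixel columns grow to the right and rows downward; lengths in m; the calibration is good to about 2 mm. A picture is of the moment at which its call begins.
- r.close_job(): hands the job in, once; it reports no verdict.
The state is a dict: "time": time; "joint_positions": joint angles; "joint_vel": joint speeds; "joint_torque": joint torques, N m; "ee_pos": TCP position; "eef_rot": TCP orientation; "ft_force": force on the tool from outside, world axes, zero at the start; "torque": the same for the moment, N m; "width": finger opening in m.
Only numpy, scipy, OpenCV 4.12 (cv2) and the standard library are available. Lean on these libraries where they do the work, as an engineer would, in place of code of your own. Each camera call takes 0.05 s, during which the arm holds its last target. There are 200 camera calls.

## Working session

There is one attempt and no reset: what is moved stays moved. The work goes in short steps, Python scripts to look and compute and a shell command to move; the robot and the scene stay as the last step left them, time stands still between calls to the robot, and variables do not carry over. Pictures are saved under pics/ and viewed, about 8 in all and at most 12, crops included, and the job is handed in when it is done.

```bash
mkdir -p pics; python3 - <<'E'
from bench import r
import cv2,numpy as np
s=r.read_state();print(s,r.nose_length)
for n in("scene","side"):
    c=r.camera(n);cv2.imwrite(f"pics/{n}0.png",c["pixels"]);np.savez(f"{n}0.npz",**c)
    print(n,c["K"],c["R"],c["t"])
E
```

```text
{'time': 0.0, 'joint_positions': array([ 1.12343567,  0.33285338, -0.06468083,  1.46091634,  0.02159832,
        1.34986841, -0.08848766]), 'joint_vel': array([-0.00141376,  0.00071273, -0.00048526, -0.00039429, -0.00126192,
        0.00128734, -0.00041457]), 'joint_torque': array([-7.29572967e-04, -6.23258972e+01,  2.40881578e-02, -3.89897847e+01,
       -6.13720785e-02,  3.98255582e-02,  1.30072376e-04]), 'ee_pos': array([ 0.25741525, -0.56916476,  0.24677732]), 'eef_rot': array([ 8.40272312e-01, -5.42164169e-01, -5.84402201e-04, -3.38036242e-04]), 'ft_force': array([ 0.02220274, -0.57084294, -0.43976787]), 'torque': array([ 0.04023214,  0.00873571, -0.02585481]), 'width': 0.08675856177966644} 0.025
scene [[372.49897476   0.         323.66229025]
 [  0.         372.49897476 200.02232004]
 [  0.           0.           1.        ]] [[-0.41250041  0.91089173  0.01093889]
 [ 0.48097801  0.22797901 -0.84657293]
 [-0.77363012 -0.34395032 -0.53216033]] [ 0.24222795 -0.19804772  1.90478777]
side [[478.64317837   0.         319.34093816]
 [  0.         478.64317837 195.379679  ]
 [  0.           0.           1.        ]] [[ 0.99249074 -0.12055125  0.0207252 ]
 [-0.05146269 -0.56523492 -0.82332319]
 [ 0.11096724  0.81607407 -0.56719431]] [-0.55025474  0.11249289  1.86039961]
```

View pics/scene0.png

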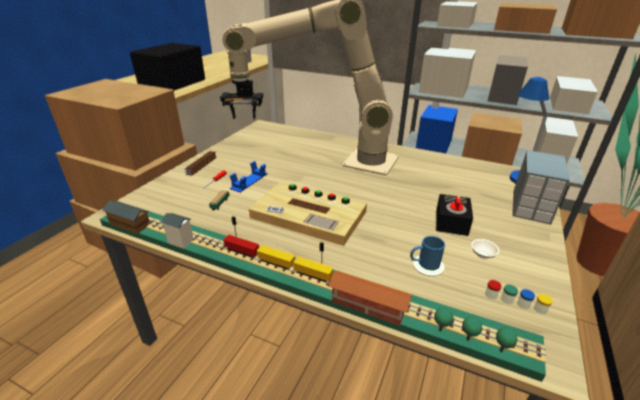

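View pics/side0.png

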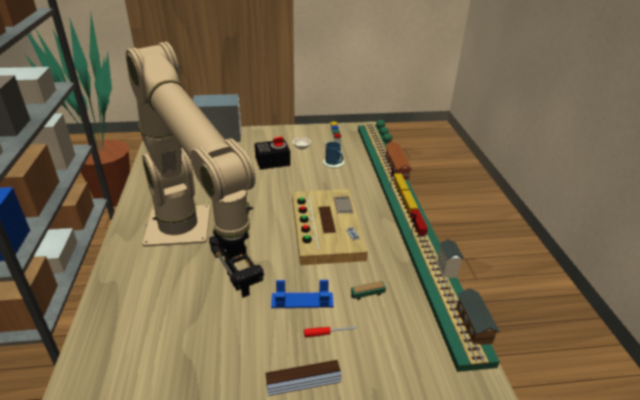

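The scene view shows the panel with its inlay at about (309,206). In the side view the inlay is at about (327,220) and the buttons at (302,200)–(307,240). Next I'll measure it on the plane z=0.0445.

```bash
cat > h.py <<'E'
import numpy as np,cv2
def ray(c,uv,z):
    K,R,t=c["K"],c["R"],c["t"];uv=np.atleast_2d(uv).astype(float)
    d=np.linalg.solve(K,np.c_[uv,np.ones(len(uv))].T).T@R; o=-R.T@t
    return o+d*((z-o[2])/d[:,2])[:,None]
def dark(c,roi,thr=(25,110)):
    x0,y0,x1,y1=roi;p=c["pixels"][y0:y1,x0:x1].astype(int)
    m=((p.max(2)<thr[1])&(p[...,2]-p[...,0]>thr[0])&(p[...,2]<p[...,1]*2)).astype(np.uint8)
    k=max(cv2.findContours(m,0,2)[0],key=cv2.contourArea).reshape(-1,2)+[x0,y0]
    return k
E
python3 - <<'E'
from h import *
for n,roi in(("scene",(280,195,340,220)),("side",(315,198,340,240))):
    c=np.load(n+"0.npz");k=dark(c,roi)
    w=ray(c,k,.0445)
    b=cv2.minAreaRect((w[:,:2]*1000).astype(np.float32));print(n,len(k),k.min(0),k.max(0),b)
    u=k.mean(0).astype(int);z=c["z_map"][u[1],u[0]];print("h",(c["R"].T@(np.linalg.solve(c["K"],[*u,1])*z-c["t"])))
E
```

```text
scene 38 [290 200] [328 211] ((569.7841796875, -73.26148223876953), (157.39443969726562, 31.348894119262695), 89.20723724365234)
h [ 0.56484172 -0.07860065  0.04256767]
side 27 [319 207] [334 232] ((571.5650024414062, -77.50310516357422), (158.94952392578125, 43.35342788696289), 89.88943481445312)
h [ 0.56994192 -0.07663749  0.04355121]
```

```bash
python3 -m creep '[{"x":0.02,"y":0.05,"spin":6},{"x":0.06,"y":0.1,"spin":13},{"x":0.1,"y":0.15,"spin":20},{"x":0.13,"y":0.2,"spin":27},{"x":0.16,"y":0.25,"spin":34},{"x":0.19,"y":0.3,"spin":41},{"x":0.22,"y":0.35,"spin":47},{"x":0.25,"y":0.4,"spin":53},{"x":0.28,"y":0.45,"spin":60},{"x":0.31,"y":0.49,"spin":65.5},{"x":0.31,"y":0.493,"spin":65.7},{"x":0.31,"y":0.493,"spin":65.7}]' 0 20
python3 - <<'E'
from bench import r
import cv2,numpy as np
c=r.camera("wrist");cv2.imwrite("pics/w1.png",c["pixels"]);np.savez("w1.npz",**c);print(r.read_state()["eef_rot"],r.read_state()["ft_force"])
E
```

```text
[ 8.40278238e-01 -5.42155155e-01 -4.44080354e-04 -2.71650145e-04] [0.13589792 0.84871281 0.15761751]invalid input at $[0]: expected keys x, y, z, spin
```

View pics/w1.png

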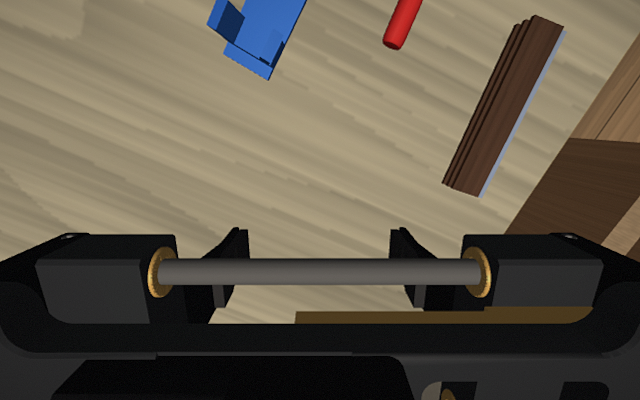

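The call was refused because each row needs all four keys, so nothing moved. The wrist view looks ahead of the hand, with the fingers along the bottom. I'll stop short of the inlay in x so that it's in view.

```bash
python3 -m creep '[{"x":0.02,"y":0.05,"z":0,"spin":6},{"x":0.05,"y":0.1,"z":0,"spin":13},{"x":0.08,"y":0.15,"z":0,"spin":20},{"x":0.1,"y":0.2,"z":0,"spin":27},{"x":0.12,"y":0.25,"z":0,"spin":34},{"x":0.14,"y":0.3,"z":0,"spin":41},{"x":0.16,"y":0.35,"z":0,"spin":47},{"x":0.18,"y":0.4,"z":0,"spin":53},{"x":0.2,"y":0.45,"z":0,"spin":60},{"x":0.21,"y":0.49,"z":0,"spin":65.5},{"x":0.21,"y":0.493,"z":0,"spin":65.7},{"x":0.21,"y":0.493,"z":0,"spin":65.7}]' 0 20
python3 - <<'E'
from bench import r
import cv2,numpy as np
c=r.camera("wrist");cv2.imwrite("pics/w2.png",c["pixels"]);np.savez("w2.npz",**c);print(r.read_state()["eef_rot"],r.read_state()["ft_force"])
E
```

```text
time: 1.65
ee_pos: [0.4674, -0.077, 0.2474]
eef_rot: [1.0, -0.0, -0.0, 0.0]
ft_force: [0.4, -0.0, 0.3]
width: 0.0001
[ 9.99999683e-01 -7.65588756e-04 -1.43053796e-04  1.67018652e-04] [ 0.5913498  -0.43434165 -0.08943226]
```

View pics/w2.png

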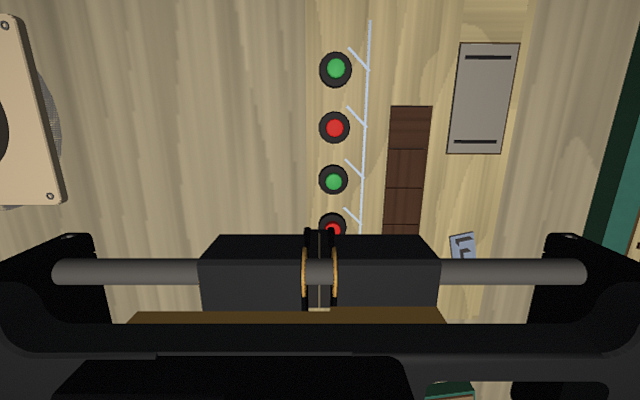

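The picture has up as +y and right as +x. The inlay runs from (392,106)–(432,106) down to row ~234, with grooves at rows ~149, 188 and 224. The hatch is at (483,98), and the gauge at (462,246).

```bash
python3 - <<'E'
from h import *
c=np.load("w2.npz");g=cv2.cvtColor(c["pixels"],6).astype(float)
k=dark(c,(375,95,445,236),(10,110));w=ray(c,k,.0445)*1000
print(k.min(0),k.max(0));print(cv2.boxPoints(cv2.minAreaRect(w[:,:2].astype(np.float32))))
# profile along inlay centre line
top=np.array([411,100.]);bot=np.array([401,240.])
for v in range(100,240):
    u=int(411+(401-411)*(v-100)/140); m=g[v,u-12:u+13].mean(); print(v,int(m),end="; ")
print()
B=[(335,69),(334,128),(333,181)]
print(ray(c,B,.065)*1000); print("hatch",ray(c,[(461,43),(520,43),(501,154),(447,154)],.045)*1000)
E
```

```text
[375 105] [432 235]
[[ 539.41785  -143.54434 ]
 [ 595.9197   -145.01813 ]
 [ 600.03467    12.745224]
 [ 543.53284    14.219009]]
100 150; 101 151; 102 151; 103 154; 104 150; 105 102; 106 27; 107 49; 108 59; 109 57; 110 56; 111 54; 112 55; 113 56; 114 56; 115 56; 116 56; 117 53; 118 51; 119 50; 120 50; 121 55; 122 57; 123 57; 124 59; 125 58; 126 57; 127 57; 128 56; 129 54; 130 52; 131 53; 132 54; 133 56; 134 57; 135 56; 136 56; 137 57; 138 55; 139 56; 140 56; 141 56; 142 55; 143 55; 144 55; 145 54; 146 53; 147 51; 148 40; 149 37; 150 58; 151 56; 152 55; 153 55; 154 55; 155 55; 156 55; 157 55; 158 56; 159 55; 160 55; 161 55; 162 55; 163 56; 164 55; 165 55; 166 55; 167 55; 168 55; 169 56; 170 56; 171 56; 172 56; 173 55; 174 56; 175 56; 176 56; 177 56; 178 56; 179 56; 180 56; 181 56; 182 56; 183 56; 184 56; 185 57; 186 55; 187 40; 188 36; 189 58; 190 56; 191 55; 192 56; 193 56; 194 55; 195 55; 196 55; 197 55; 198 55; 199 56; 200 55; 201 56; 202 55; 203 56; 204 55; 205 55; 206 56; 207 56; 208 56; 209 56; 210 56; 211 56; 212 56; 213 56; 214 56; 215 56; 216 56; 217 56; 218 56; 219 56; 220 56; 221 56; 222 58; 223 51; 224 28; 225 56; 226 56; 227 55; 228 55; 229 55; 230 55; 231 55; 232 57; 233 54; 234 30; 235 12; 236 14; 237 15; 238 15; 239 15; 
[[484.45071133  47.92972961  65.        ]
 [484.16477892 -11.05556072  65.        ]
 [483.7638951  -69.79513098  65.        ]]
hatch [[620.02327001  76.43118581  45.        ]
 [683.165161    76.31116025  45.        ]
 [683.06250557 -41.81876376  45.        ]
 [619.2116497  -41.70537124  45.        ]]
```

```bash
python3 - <<'E'
from h import *
c=np.load("w2.npz")
print(ray(c,[(411,105.5),(407.5,148.5),(404.7,187.5),(402,223.7),(401,234)],.0445)*1000)
print(ray(c,[(391.5,110),(432,110),(384,220),(420.5,220)],.0445)*1000)
E
```

```text
[[ 572.11611624   12.93643287   44.5       ]
 [ 572.12392948  -35.23607038   44.5       ]
 [ 572.58952462  -82.42330096   44.5       ]
 [ 572.92647202 -129.553286     44.5       ]
 [ 572.72996019 -143.59991908   44.5       ]]
[[ 550.35937246    8.11094285   44.5       ]
 [ 596.41196568    8.02673786   44.5       ]
 [ 549.80558633 -124.53942812   44.5       ]
 [ 595.90950239 -124.61726654   44.5       ]]
```

Groove spacing of 47.2 mm matches the 47.5 mm stated. Inlay_mid is at about (0.572, -0.072) with yaw ~0. The tile centres lie at y = -0.059 (B), -0.106 (C) and -0.0115 (A, which is offset +60, so out of range). I'll feel B first.

```bash
python3 -m creep '[{"x":0.05,"y":0.009,"z":0,"spin":0},{"x":0.105,"y":0.018,"z":0,"spin":0},{"x":0.105,"y":0.018,"z":-0.06,"spin":0},{"x":0.105,"y":0.018,"z":-0.11,"spin":0},{"x":0.105,"y":0.018,"z":-0.15,"spin":0},{"x":0.105,"y":0.018,"z":-0.168,"spin":0},{"x":0.105,"y":0.018,"z":-0.17,"spin":0},{"x":0.105,"y":0.018,"z":-0.17,"spin":0},{"x":0.105,"y":0.018,"z":-0.17,"spin":0}]'
python3 - <<'E'
from bench import r
s=r.read_state();print(s["ee_pos"],s["ft_force"])
E
```

```text
time: 2.82
ee_pos: [0.5736, -0.0587, 0.0791]
eef_rot: [1.0, 0.0, 0.001, 0.0]
ft_force: [0.8, 0.2, 0.1]
width: 0.0003
[ 0.57356326 -0.05865789  0.07913809] [0.8479416  0.15574291 0.07091718]
```

```bash
python3 -m creep '[{"x":0,"y":0,"z":-0.003,"spin":0},{"x":0,"y":0,"z":-0.006,"spin":0},{"x":0,"y":0,"z":-0.007,"spin":0},{"x":0,"y":0,"z":-0.008,"spin":0},{"x":0,"y":0,"z":-0.008,"spin":0}]'
for i in 1 2; do python3 -m creep '[{"x":0,"y":0,"z":-0.0005,"spin":0},{"x":0,"y":0,"z":-0.001,"spin":0},{"x":0,"y":0,"z":-0.001,"spin":0}]'; done
```

```text
time: 3.45
ee_pos: [0.5725, -0.0584, 0.07]
eef_rot: [1.0, 0.0, -0.0, 0.0]
ft_force: [-2.5, -0.6, 6.2]
width: 0.0003
time: 3.82
ee_pos: [0.5726, -0.0585, 0.07]
eef_rot: [1.0, 0.0, -0.0, 0.0]
ft_force: [-8.2, -0.4, 16.6]
width: 0.0004
time: 4.2
ee_pos: [0.5725, -0.0584, 0.0699]
eef_rot: [1.0, 0.0, -0.0, 0.001]
ft_force: [-13.0, -1.0, 26.7]
width: 0.0004
```

B is rigid: the fingertips stopped at TCP z=0.070, with ~10 N per mm of command. That's enough leaning, so I'll lift off and try C.

```bash
python3 -m creep '[{"x":0,"y":0,"z":0.004,"spin":0},{"x":0,"y":0,"z":0.012,"spin":0},{"x":0,"y":-0.024,"z":0.012,"spin":0},{"x":0,"y":-0.047,"z":0.012,"spin":0},{"x":0,"y":-0.047,"z":0.007,"spin":0},{"x":0,"y":-0.047,"z":0.004,"spin":0},{"x":0,"y":-0.047,"z":0.004,"spin":0}]'
python3 -m creep '[{"x":0,"y":0,"z":-0.0005,"spin":0},{"x":0,"y":0,"z":-0.001,"spin":0},{"x":0,"y":0,"z":-0.0015,"spin":0},{"x":0,"y":0,"z":-0.0015,"spin":0}]'
python3 -m creep '[{"x":0,"y":0,"z":-0.0005,"spin":0},{"x":0,"y":0,"z":-0.001,"spin":0},{"x":0,"y":0,"z":-0.001,"spin":0}]'
```

```text
time: 5.08
ee_pos: [0.5725, -0.1041, 0.0712]
eef_rot: [1.0, 0.001, -0.0, -0.0]
ft_force: [0.6, -0.1, -0.4]
width: 0.0004
time: 5.58
ee_pos: [0.5726, -0.1054, 0.0701]
eef_rot: [1.0, 0.0, 0.0, -0.0]
ft_force: [0.6, 0.1, 0.0]
width: 0.0002
time: 5.95
ee_pos: [0.5726, -0.1054, 0.0692]
eef_rot: [1.0, 0.0, 0.0, 0.0]
ft_force: [-1.7, -0.0, 3.8]
width: 0.0004
```

At C the tip is already below the rigid level (0.0692 against 0.070) at only 3.8 N, so the tile is giving. I'll keep going.

```bash
for i in 1 2; do python3 -m creep '[{"x":0,"y":0,"z":-0.0005,"spin":0},{"x":0,"y":0,"z":-0.001,"spin":0},{"x":0,"y":0,"z":-0.0015,"spin":0},{"x":0,"y":0,"z":-0.0015,"spin":0}]'; done
```

```text
time: 6.45
ee_pos: [0.5727, -0.1054, 0.0675]
eef_rot: [1.0, 0.0, 0.0, -0.0]
ft_force: [-1.5, 0.7, 2.9]
width: 0.0004
time: 6.95
ee_pos: [0.5726, -0.1055, 0.066]
eef_rot: [1.0, 0.0, 0.0, -0.0]
ft_force: [-0.4, 0.3, 2.8]
width: 0.0004
```

```bash
for i in 1 2; do python3 -m creep '[{"x":0,"y":0,"z":-0.0005,"spin":0},{"x":0,"y":0,"z":-0.001,"spin":0},{"x":0,"y":0,"z":-0.001,"spin":0}]'; done
```

```text
time: 7.32
ee_pos: [0.5726, -0.1055, 0.065]
eef_rot: [1.0, 0.0, 0.0, -0.0]
ft_force: [-0.3, -0.0, 2.3]
width: 0.0003
time: 7.7
ee_pos: [0.5727, -0.1055, 0.0649]
eef_rot: [1.0, 0.0, 0.0, 0.0]
ft_force: [-4.8, 0.6, 13.2]
width: 0.0003
```

It reached a hard stop at 0.0649, 5.1 mm below the rigid level, so the tile is home. Now I'll lift clear and look.

```bash
python3 -m creep '[{"x":0,"y":0,"z":0.004,"spin":0},{"x":0,"y":0,"z":0.02,"spin":0},{"x":0,"y":0,"z":0.06,"spin":0},{"x":0,"y":0,"z":0.11,"spin":0},{"x":0,"y":0,"z":0.16,"spin":0},{"x":-0.05,"y":0,"z":0.18,"spin":0},{"x":-0.1,"y":0,"z":0.18,"spin":0},{"x":-0.12,"y":-0.03,"z":0.18,"spin":0},{"x":-0.12,"y":-0.03,"z":0.18,"spin":0},{"x":-0.12,"y":-0.03,"z":0.18,"spin":0}]'
python3 - <<'E'
from bench import r
from h import *
c=r.camera("wrist");cv2.imwrite("pics/w3.png",c["pixels"])
s=r.camera("scene")
def w(c,u,v): return (c["R"].T@(np.linalg.solve(c["K"],[u,v,1])*c["z_map"][v,u]-c["t"])).round(4)
# project hatch points near (0.625) and far edge at start, read depth along hatch
for x in (.628,.64,.655,.67,.678):
    X=c["K"]@(c["R"]@np.array([x,.0,.055])+c["t"]);u,v=(X[:2]/X[2]).round().astype(int)
    print(u,v,w(c,u,v) if 0<=v<400 and 0<=u<640 else None)
# tile heights along the inlay
for y in (-.01,-.06,-.09,-.106):
    X=c["K"]@(c["R"]@np.array([.572,y,.0445])+c["t"]);u,v=(X[:2]/X[2]).round().astype(int)
    print("tile",u,v,w(c,u,v) if 0<=v<400 and 0<=u<640 else None)
E
```

```text
time: 8.95
ee_pos: [0.453, -0.135, 0.2447]
eef_rot: [1.0, 0.0, 0.0, 0.0]
ft_force: [-0.2, 0.5, -0.4]
width: 0.0004
486 60 [0.6384 0.0031 0.0365]
497 60 [ 0.6342 -0.0021  0.0649]
511 60 [ 6.537e-01 -5.000e-04  5.640e-02]
526 60 [0.6746 0.0009 0.0485]
533 60 [0.6858 0.0019 0.0432]
tile 427 72 [ 0.5717 -0.0102  0.0442]
tile 423 119 [ 0.5722 -0.0596  0.0442]
tile 420 146 [ 0.5733 -0.0904  0.0395]
tile 419 160 [ 0.5742 -0.1072  0.0381]
```

View pics/w3.png

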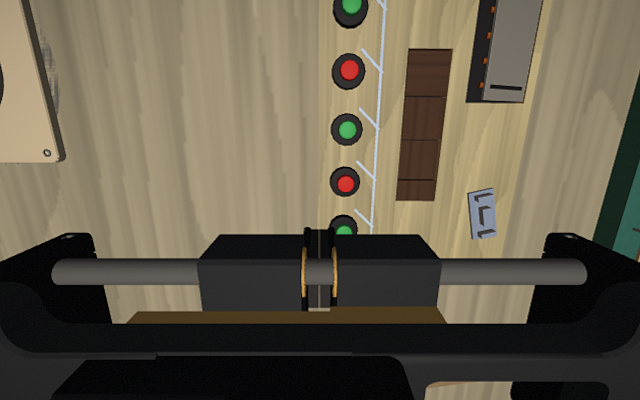

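The picture shows the hatch standing open at (505,55), with the fuse bay visible, and the gauge and buttons undisturbed. The hatch slope is about 0.39 rad. Tile C sits ~5 mm below its neighbours.

```bash
python3 -c "
from bench import r
print(r.read_state()['joint_vel'].round(3)); print(r.close_job())"
```

```text
[-0.003  0.006  0.001  0.001  0.002 -0.003  0.003]
the job is handed in; nothing more can be done
None
```

The catch tile is pressed fully home, the hatch is up, and I handed the job in at about 9 s with the hand well clear of everything.

- **Finding the tile:** I closed the fingers and felt two tiles. The one at y ≈ -0.059 was rigid. The one at y ≈ -0.106, about 34 mm to -y of the inlay's middle, gave at roughly 3–4 N. I pressed it 5.1 mm to a firm stop at 13 N.
- **Last checks:** Depth readings put the tile about 5–6 mm below its neighbours. The hatch tilt came out at about 0.39 rad, against 0.4 expected. In the last wrist picture the gauge and the buttons in view look undisturbed, and the force on the hand was back near zero. I took no close look at the mug, cradle or other things after the move; the hand never went near them.
- **Harder press than wanted:** Testing the rigid tile, the force reached about 27 N before I lifted off, because I ran two press steps without checking between them. That is below the 40 N limit, which applies to the arm and gripper body, but more than feeling needed. Nothing moved.
- **Refused command:** The first move was refused because its rows lacked a key. It moved nothing.

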